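Open the blue drain plug of the rinse manifold

ROBOT

A 7-joint arm with a two-finger parallel gripper is mounted at the origin on a cart in front of the work surface, level with it; the furniture and walls round the work are solid. World frame = base frame: x ahead of the robot, y to its left, z up, the work surface at z = 0. Lengths are in m, angles in rad, forces in N, time in s.
With the tool pointing down it reaches from about 0.425 to 0.875 m from the base axis. Payload 4.7 kg.
Tool frame: the origin (TCP) lies midway between the tips of the shut fingers; the grasp point (between the pads) lies 19 mm behind it (ctrl.grip_point_offset is the distance from the TCP to the grasp point, in m); z points along the fingers, y is the line along which they close (so a half turn about z gives the same grasp; the last joint's range is limited). The gripper opens to 87 mm and grips with 3 to 60 N. Pads are 19 mm wide; open, the fingers measure 117 mm over their backs; the gripper's body (75 mm by 190 mm) begins 51 mm behind the grasp point.
Start: joints at [-1.282, 0.321, -0.07, 1.45, 0.023, 1.371, -0.057], TCP at [0.176, 0.626, 0.223] pointing down, gripper open.
Joint ranges: [-2.86, 2.86], [-0.3, 2.09], [-1.38, 1.24], [0.06, 2.45], [-1.56, 4.7], [0.09, 2.05], [-2.69, 2.69]. Speed limits (rad/s): [2.57, 2.57, 3.14, 3.14, 3.14, 3.14, 3.14].

INTERFACE

Orientations are given as a rotation vector (axis times angle).
In Python, from bench import ctrl gives the robot as it stands. The module is installed in compiled form; this text tells all that it offers.
- The arm moves only by the shell command python3 -m handwheel 'ROWS' [OPENING] [FORCE]. ROWS is JSON, a list of rows, each an object of numbers: "x", "y", "z": the shift along the tool's x, y, z in m; "wx", "wy", "wz": the turn, a rotation vector about the tool's x, y, z in degrees. A call has 1 to 10 rows; each row is the pose to reach, as a shift and turn from the pose commanded when the call began, along the tool's axes at that moment; what a row does not reach only later rows make up. A row lasts 1/12 s, in which the tool goes at most 41.7 mm and 7.16 degrees, less where a joint would pass 70% of its speed; a pose out of reach is approached as far as the arm can. A call with a gripper value outside its range is refused whole. OPENING is the finger opening in m, from 0 to 0.087, set as the call begins (- or left out, the last holds). The fingers move at their own pace and stop on an object; FORCE is the grip in N (left out, the last holds). Time passes only in rows, so rows that repeat a pose let the fingers close. It gives the time, the measured TCP pose, the force, the opening and the grip force at its end, in the units of the state.
- ctrl.get_state(): the state, without advancing time (a new reading comes with each control period).
- ctrl.get_image(name): name is "scene" or "top" or "wrist"; returns a dict with "image" (400x640x3 uint8, red, green, blue), "K" (3x3 intrinsics, pixels), "world_to_cam" (4x4, takes a point from world to camera coordinates); the wrist camera has in their place "hand_eye" (4x4, takes a point from camera to tool coordinates, whose origin is the TCP and whose axes are the flange's). Camera axes: x right, y down, z forward; pixel columns grow to the right and rows downward; lengths in m; the calibration is good to about 2 mm. A picture is of the moment at which its call begins: read the wrist's pose just before it. There is no depth.
- ctrl.close_job(): hands the job in; it is judged then, once.
The state is a dict: "time": time; "joint_positions": joint angles; "qd": joint speeds; "joint_torque": joint torques, N m; "position": TCP position; "tool_rot": TCP orientation; "ft_force": force on the tool from outside, world axes, zero at the start; "torque": the same for the moment, N m; "grip_width": opening from 0.0 (shut) to 1.0 (fully open); "grip_force": force on a finger pad.
Only numpy, scipy, OpenCV 4.12 (cv2) and the standard library are available. Lean on these libraries where they do the work, as an engineer would, in place of code of your own. Each camera call takes 0.05 s, during which the arm holds its last target. There are 200 camera calls.

TASK

Unscrew the blue plug from the front of the grey rinse manifold by its lever, draw it straight out of its port, and lower it gently into the drip plate in front of the manifold, letting go of it there. Leave the red plug as it is.

Things in the scene. Friction and masses are not known exactly. Their poses are not given: they have to be found in the camera images.
- blue_plug: Blue plug, 90 g, in one of the ports. Origin: on the screw axis, at the rear of its round flange (42 mm wide, 8 thick), on the manifold's face. Own x: into the port; z: up the lever. Upright lever bar 47 mm out from the origin: 14 mm thick (x), 20 wide (y), from 14 below to 66 above the axis, on a 16 mm neck, 32 mm clear behind it. Grip: 50 mm above the axis, pinched along x.
- red_plug: The same plug in red, in the other port, 120 mm beside the blue one.
- manifold: Fixed block, 80 deep (x) x 200 wide (y) x 108 high; origin: centre of underside. Front (-x): 2 ports at y +-60, axes 80 mm up (plugs sag 2), along x. Plugs are home lever upright; right-hand thread: turn lever top to +y (anticlockwise from the front), no travel; it lets go at 40 to 70 degrees, best 60, stop at 72. Lever may swivel in the fingers. Then it slides straight out, clear after 32 mm.
- drip_plate: Fixed white shallow tray on the bench in front of the manifold, 220 mm along its own x (roughly along the manifold's width) by 130 mm along own y. Origin: centre of its underside. Floor 3 mm thick; rims 9 mm high on the long sides, 14 mm on one end.

How it is judged:
On the way:
1. the blue plug is unscrewed and drawn out in front of its port, clear of it, still above the drip plate (x of blue_plug in the frame of manifold below -0.083 m and height (world z) of blue_plug above 0.045 m), for 0.1 s.
At the end, for the whole second after the job is handed in: The blue plug lies at rest in the drip plate: its origin (middle of the flange's rear face) is within 105 mm of the plate's middle along the plate's length and 60 mm across it, and less than 45 mm above the bench. The red plug is within 10 mm of where it was (x of blue_plug in the frame of drip_plate between -0.105 and 0.105 m and y of blue_plug in the frame of drip_plate between -0.06 and 0.06 m and height (world z) of blue_plug below 0.045 m and linear speed of blue_plug below 0.02 m/s and distance of red_plug from where it was at the start of the episode below 0.01 m); the robot touches nothing.
It fails at once if the red plug is moved by more than 10 mm or turned by more than about 15 degrees (distance of red_plug from where it was at the start of the episode above 0.01 m or angle between red_plug's own z axis and vertical above 0.26 rad).
It fails at once if the blue plug is thrown or dropped (moves faster than 0.8 m/s) (linear speed of blue_plug above 0.8 m/s).
It also fails if it takes over 38 s, if anything falls off the work surface, if the arm or the gripper's body presses on something with over 40 N, if the wrist force passes 120 N, or if a joint passes its speed limit or range.

## Working session

There is one attempt and no reset: what is moved stays moved. The work goes in short steps, Python scripts to look and compute and a shell command to move; the robot and the scene stay as the last step left them, time stands still between calls to the robot, and variables do not carry over. Pictures are saved under pics/ and viewed, at most 10 in all, crops included, and the job is handed in when it is done.

```bash
mkdir -p pics; python3 - <<'E'
from bench import ctrl
import cv2,numpy as np,pickle
s=ctrl.get_state();print({k:np.round(v,3) for k,v in s.items()})
for n in("scene","top"):
    d=ctrl.get_image(n);cv2.imwrite(f"pics/{n}0.png",d["image"][:,:,::-1]);pickle.dump(d,open(n+".pkl","wb"))
    print(n,np.round(d["K"],1).tolist(),np.round(d["world_to_cam"],3).tolist())
E
```

```text
{'time': np.float64(0.0), 'joint_positions': array([-1.282,  0.322, -0.07 ,  1.452,  0.023,  1.371, -0.057]), 'qd': array([-0.   , -0.001,  0.002,  0.001,  0.001, -0.001,  0.   ]), 'joint_torque': array([-0.0000e+00, -4.9128e+01, -4.0400e-01, -3.1254e+01, -6.4000e-02,
        4.4000e-02,  0.0000e+00]), 'position': array([0.176, 0.625, 0.221]), 'tool_rot': array([-4.300e-01, -3.112e+00,  3.000e-03]), 'ft_force': array([-0.32 ,  0.366,  0.804]), 'torque': array([ 0.003,  0.026, -0.001]), 'grip_force': np.float64(0.0), 'grip_width': np.float64(0.998)}
scene [[369.8, 0.0, 312.3], [0.0, 369.8, 198.8], [0.0, 0.0, 1.0]] [[0.549, -0.835, -0.024, -0.571], [-0.464, -0.281, -0.84, 0.213], [0.695, 0.472, -0.542, 0.695], [0.0, 0.0, 0.0, 1.0]]
top [[507.0, 0.0, 316.8], [0.0, 507.0, 205.1], [0.0, 0.0, 1.0]] [[-0.017, -1.0, -0.009, -0.364], [-0.992, 0.018, -0.121, 0.548], [0.122, 0.007, -0.993, 0.856], [0.0, 0.0, 0.0, 1.0]]
```

View pics/scene0.png

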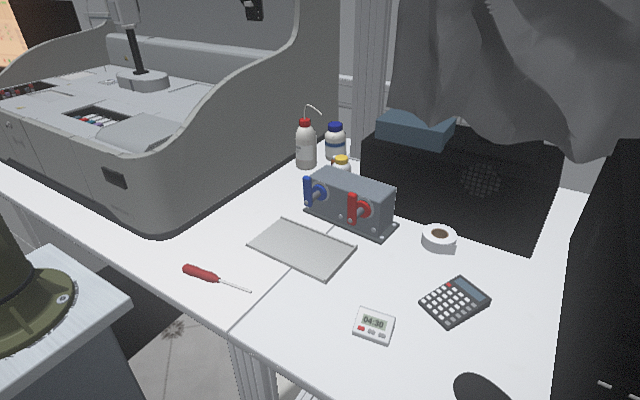

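View pics/top0.png

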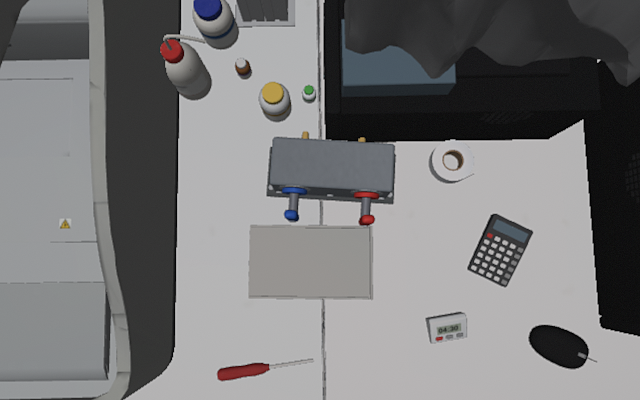

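The scene view shows the manifold with blue plug left at (308,190) and red plug right at (355,208), levers upright. In the top view the lever tops are at (291,215) and (367,220), and the tray spans (249,226) to (372,298).

```bash
cat > h.py <<'E'
import numpy as np,pickle
def ray(d,uv,z,T=None):
    T=d["world_to_cam"] if T is None else T
    R,t=T[:3,:3],T[:3,3];c=-R.T@t
    v=R.T@np.linalg.inv(d["K"])@np.array([uv[0],uv[1],1.])
    return c+v*(z-c[2])/v[2]
E
python3 - <<'E'
import cv2,pickle
from h import *
d=pickle.load(open("top.pkl","rb"))
im=d["image"][:,:,::-1]
cv2.imwrite("pics/crop0.png",cv2.resize(im[125:235,240:400],None,fx=5,fy=5,interpolation=cv2.INTER_CUBIC))
for n,p,z in[("bl",(291,215),.144),("rd",(367,220),.144),("tl",(250,226),.009),("tr",(372,227),.009),("br",(372,298),.009),("bL",(249,297),.009),("m1",(273,138),.108),("m2",(394,143),.108)]:print(n,ray(d,p,z).round(4))
E
```

```text
bl [ 0.5138 -0.3343  0.144 ]
rd [ 0.5042 -0.4499  0.144 ]
tl [ 0.5093 -0.2528  0.009 ]
tr [ 0.5038 -0.4708  0.009 ]
br [ 0.3789 -0.4671  0.009 ]
bL [ 0.3841 -0.251   0.009 ]
m1 [ 0.644  -0.3042  0.108 ]
m2 [ 0.632  -0.5005  0.108 ]
```

View pics/crop0.png

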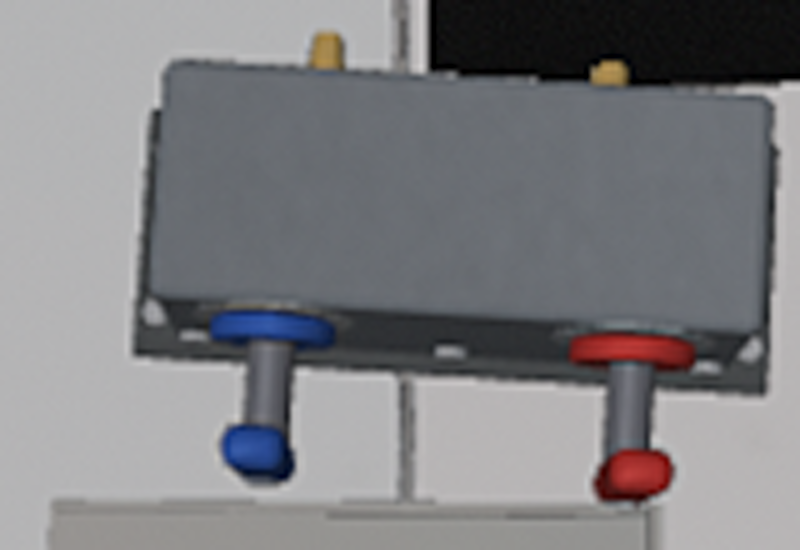

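```bash
python3 - <<'E'
from h import *
from scipy.spatial.transform import Rotation as Ro
from bench import ctrl
d=pickle.load(open("top.pkl","rb"));s=pickle.load(open("scene.pkl","rb"))
c=lambda u,v:(240+u/5-.4,125+v/5-.4)
for n,p,z in[("BL",(165,62),.108),("BR",(772,97),.108),("FL",(152,297),.108),("FR",(765,330),.108),("blue",(258,448),.144),("red",(640,470),.144),("blue fl",(272,322),.098),("red fl",(632,345),.098)]:print(n,ray(d,c(*p),z).round(4))
for n,p,z in[("blue",(308,178),.144),("red",(353,194),.144),("machcorner",(155,237),0),("machleft",(2,165),0),("machright",(345,140),0)]:print(n,ray(s,p,z).round(3))
T=s["world_to_cam"];print("scam",(-T[:3,:3].T@T[:3,3]).round(3));T=d["world_to_cam"];print("tcam",(-T[:3,:3].T@T[:3,3]).round(3))
# front corner of machine: height at pixel col 155 rows; vertical line over the corner
P=ray(s,(155,237),0)
def pr(d,q):
    T=d["world_to_cam"];x=d["K"]@(T[:3,:3]@q+T[:3,3]);return (x[:2]/x[2]).round(0)
for z in(0,.1,.2,.3,.4):print(z,pr(s,P+[0,0,z]),pr(d,P+[0,0,z]))
for q in([.176,.626,.223],[.3,0,.3],[.45,0,.3],[.45,.2,.3],[.3,.5,.3],[0,0,0]):print(q,pr(s,np.array(q)),pr(d,np.array(q)))
print(Ro.from_rotvec(ctrl.get_state()["tool_rot"]).as_matrix().round(3))
E
```

```text
BL [ 0.6457 -0.3036  0.108 ]
BR [ 0.6303 -0.5005  0.108 ]
FL [ 0.5683 -0.299   0.108 ]
FR [ 0.554  -0.4956  0.108 ]
blue [ 0.5151 -0.3347  0.144 ]
red [ 0.5063 -0.4509  0.144 ]
blue fl [ 0.561 -0.337  0.098]
red fl [ 0.5514 -0.4537  0.098 ]
blue [ 0.505 -0.345  0.144]
red [ 0.497 -0.459  0.144]
machcorner [ 0.292 -0.046  0.   ]
machleft [0.266 0.713 0.   ]
machright [ 1.008 -0.16   0.   ]
scam [-0.07  -0.745  0.542]
tcam [ 0.434 -0.379  0.913]
0 [155. 237.] [133. 352.]
0.1 [144. 202.] [110. 363.]
0.2 [130. 161.] [ 79. 376.]
0.3 [115. 115.] [ 39. 395.]
0.4 [98. 61.] [-18. 420.]
[0.176, 0.626, 0.223] [-61. 112.] [-447.  480.]
[0.3, 0, 0.3] [106. 110.] [  0. 388.]
[0.45, 0, 0.3] [167.  90.] [  7. 259.]
[0.45, 0.2, 0.3] [116.  79.] [-157.  262.]
[0.3, 0.5, 0.3] [-2. 78.] [-422.  394.]
[0, 0, 0] [  8. 312.] [101. 530.]
[[-0.962  0.271 -0.   ]
 [ 0.271  0.962 -0.002]
 [-0.    -0.002 -1.   ]]
```

```bash
python3 - <<'E'
from h import *
s=pickle.load(open("scene.pkl","rb"))
T=s["world_to_cam"];R,t=T[:3,:3],T[:3,3];c=-R.T@t
for p in[(150,170),(185,155),(215,125),(240,95),(265,75),(290,50),(300,25)]:
    v=R.T@np.linalg.inv(s["K"])@np.array([*p,1.]);print(p,[(c+v*((y-c[1])/v[1])).round(3)[[0,2]].tolist() for y in(-.06,-.03)])
# deck / front top edge and interior gantry
for p in[(10,120),(80,150),(150,170)]:
    v=R.T@np.linalg.inv(s["K"])@np.array([*p,1.]);print(p,(c+v*((.29-c[0])/v[0])).round(3))
E
```

```text
(150, 170) [[0.32, 0.171], [0.337, 0.155]]
(185, 155) [[0.414, 0.167], [0.435, 0.15]]
(215, 125) [[0.518, 0.205], [0.544, 0.19]]
(240, 95) [[0.618, 0.253], [0.648, 0.24]]
(265, 75) [[0.723, 0.28], [0.758, 0.268]]
(290, 50) [[0.844, 0.324], [0.884, 0.314]]
(300, 25) [[0.899, 0.383], [0.941, 0.376]]
(10, 120) [0.29  0.525 0.183]
(80, 150) [0.29  0.161 0.177]
(150, 170) [ 0.29  -0.112  0.199]
```

```bash
R='{"x":-0.317,"y":-0.301,"z":-0.11,"wz":40}'; python3 -m handwheel '[{"x":-0.317,"y":-0.301,"z":-0.11,"wz":40},{"x":-0.317,"y":-0.301,"z":-0.11,"wz":40},{"x":-0.317,"y":-0.301,"z":-0.11,"wz":40},{"x":-0.317,"y":-0.301,"z":-0.11,"wz":40},{"x":-0.317,"y":-0.301,"z":-0.11,"wz":40},{"x":-0.317,"y":-0.301,"z":-0.11,"wz":40},{"x":-0.317,"y":-0.301,"z":-0.11,"wz":40},{"x":-0.317,"y":-0.301,"z":-0.11,"wz":40},{"x":-0.317,"y":-0.301,"z":-0.11,"wz":40},{"x":-0.317,"y":-0.301,"z":-0.11,"wz":40}]' 0.087 20
cat >> h.py <<'E'
def delta(target,az=None):
    from bench import ctrl
    from scipy.spatial.transform import Rotation as Ro
    s=ctrl.get_state();M=Ro.from_rotvec(s["tool_rot"]).as_matrix()
    print("t",round(float(s["time"]),2),"pos",s["position"].round(4),"q",np.round(s["joint_positions"],2))
    print("shift",(M.T@(np.array(target)-s["position"])).round(4))
    if az is not None:
        a=np.radians(az);Y=np.array([np.cos(a),np.sin(a),0]);Z=np.array([0,0,-1.]);D=np.column_stack([np.cross(Y,Z),Y,Z])
        print("turn deg",np.degrees(Ro.from_matrix(M.T@D).as_rotvec()).round(2))
E
python3 -c "
from h import *
delta([.42,-.1,.33],-4.2);delta([.5,-.33,.25],-4.2)"
```

```text
t 0.1 pos [0.1763 0.6251 0.2216] q [-1.28  0.32 -0.07  1.45  0.02  1.37 -0.06]
shift [-0.4313 -0.632  -0.1073]
turn deg [-8.000e-02  7.000e-02  7.846e+01]
t 0.1 pos [0.1763 0.6251 0.2216] q [-1.28  0.32 -0.07  1.45  0.02  1.37 -0.06]
shift [-0.5707 -0.8315 -0.0269]
turn deg [-8.000e-02  7.000e-02  7.846e+01]invalid input at $[0]: expected keys x, y, z, wx, wy, wz
```

```bash
python3 -m handwheel '[{"x":-0.317,"y":-0.301,"z":-0.11,"wx":0,"wy":0,"wz":40},{"x":-0.317,"y":-0.301,"z":-0.11,"wx":0,"wy":0,"wz":40},{"x":-0.317,"y":-0.301,"z":-0.11,"wx":0,"wy":0,"wz":40},{"x":-0.317,"y":-0.301,"z":-0.11,"wx":0,"wy":0,"wz":40},{"x":-0.317,"y":-0.301,"z":-0.11,"wx":0,"wy":0,"wz":40},{"x":-0.317,"y":-0.301,"z":-0.11,"wx":0,"wy":0,"wz":40},{"x":-0.317,"y":-0.301,"z":-0.11,"wx":0,"wy":0,"wz":40},{"x":-0.317,"y":-0.301,"z":-0.11,"wx":0,"wy":0,"wz":40},{"x":-0.317,"y":-0.301,"z":-0.11,"wx":0,"wy":0,"wz":40},{"x":-0.317,"y":-0.301,"z":-0.11,"wx":0,"wy":0,"wz":40}]' 0.087 20
python3 -c "
from h import *
delta([.42,-.1,.33],-4.2)"
```

```text
time: 0.93
position: [0.3834, 0.2762, 0.3245]
tool_rot: [-1.468, -2.777, -0.0]
ft_force: [-0.1, 0.6, 0.1]
grip_width: 1.0
grip_force: 0.0
t 0.93 pos [0.3834 0.2762 0.3245] q [-0.97 -0.1   0.26  1.71  0.03  1.53 -0.11]
shift [-0.3316 -0.1816 -0.0056]
turn deg [-1.000e-02 -1.000e-02  3.846e+01]
```

```bash
python3 -m handwheel '[{"x":-0.332,"y":-0.182,"z":0,"wx":0,"wy":0,"wz":38.5},{"x":-0.332,"y":-0.182,"z":0,"wx":0,"wy":0,"wz":38.5},{"x":-0.332,"y":-0.182,"z":0,"wx":0,"wy":0,"wz":38.5},{"x":-0.332,"y":-0.182,"z":0,"wx":0,"wy":0,"wz":38.5},{"x":-0.332,"y":-0.182,"z":0,"wx":0,"wy":0,"wz":38.5},{"x":-0.332,"y":-0.182,"z":0,"wx":0,"wy":0,"wz":38.5},{"x":-0.332,"y":-0.182,"z":0,"wx":0,"wy":0,"wz":38.5},{"x":-0.332,"y":-0.182,"z":0,"wx":0,"wy":0,"wz":38.5},{"x":-0.332,"y":-0.182,"z":0,"wx":0,"wy":0,"wz":38.5},{"x":-0.332,"y":-0.182,"z":0,"wx":0,"wy":0,"wz":38.5}]'
python3 -c "
from h import *
delta([.49,-.334,.26],-4.2)"
```

```text
time: 1.77
position: [0.4186, -0.1073, 0.3244]
tool_rot: [2.314, 2.122, -0.001]
ft_force: [-0.4, -0.2, -0.2]
grip_width: 1.001
grip_force: 0.0
t 1.77 pos [ 0.4186 -0.1073  0.3244] q [-0.56 -0.26  0.62  1.8   0.15  1.56 -0.05]
shift [-0.2196  0.0907  0.0649]
turn deg [ 0.07  0.1  -0.76]
```

```bash
python3 -m handwheel '[{"x":-0.22,"y":0.09,"z":0.06,"wx":0,"wy":0,"wz":0},{"x":-0.22,"y":0.09,"z":0.06,"wx":0,"wy":0,"wz":0},{"x":-0.22,"y":0.09,"z":0.06,"wx":0,"wy":0,"wz":0},{"x":-0.22,"y":0.09,"z":0.06,"wx":0,"wy":0,"wz":0},{"x":-0.22,"y":0.09,"z":0.06,"wx":0,"wy":0,"wz":0},{"x":-0.22,"y":0.09,"z":0.06,"wx":0,"wy":0,"wz":0},{"x":-0.22,"y":0.09,"z":0.06,"wx":0,"wy":0,"wz":0},{"x":-0.22,"y":0.09,"z":0.06,"wx":0,"wy":0,"wz":0}]' 0.05
python3 - <<'E'
from h import *
from bench import ctrl
import cv2
delta([.517,-.334,.18],-4.2)
s=ctrl.get_state();d=ctrl.get_image("wrist");pickle.dump((s,d),open("w1.pkl","wb"));cv2.imwrite("pics/w1.png",d["image"][:,:,::-1]);print(d["hand_eye"].round(3).tolist(),d["K"].round(0).tolist())
E
```

```text
time: 2.43
position: [0.4915, -0.3262, 0.2617]
tool_rot: [-2.305, -2.13, 0.009]
ft_force: [-0.4, 0.9, 0.4]
grip_width: 0.584
grip_force: 0.0
t 2.43 pos [ 0.4915 -0.3262  0.2617] q [-0.3   0.27  1.01  1.57 -0.22  1.43  0.65]
shift [-0.0056  0.0265  0.0816]
turn deg [-0.37  0.12 -0.31]
[[0.001, -0.952, -0.307, 0.085], [1.0, 0.001, -0.0, -0.001], [0.0, -0.307, 0.952, -0.163], [0.0, 0.0, 0.0, 1.0]] [[282.0, 0.0, 320.0], [0.0, 282.0, 196.0], [0.0, 0.0, 1.0]]
```

View pics/w1.png

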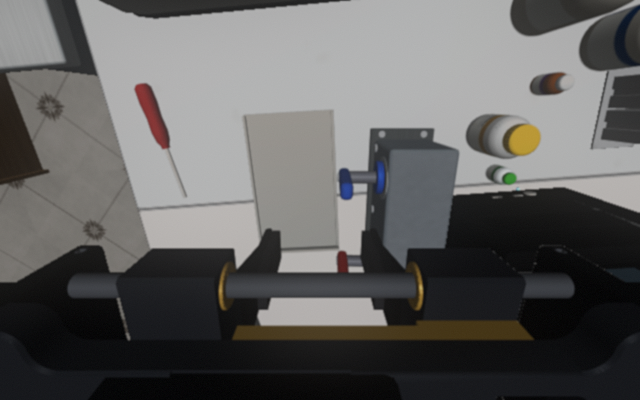

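The wrist view shows the blue lever at about (346,184), its neck going right to the flange at (381,177), the red lever at (342,262), and the tray at (245–338, 112–250).

```bash
python3 - <<'E'
from h import *
import cv2
from scipy.spatial.transform import Rotation as Ro
s,d=pickle.load(open("w1.pkl","rb"))
W=np.eye(4);W[:3,:3]=Ro.from_rotvec(s["tool_rot"]).as_matrix();W[:3,3]=s["position"]
T=np.linalg.inv(W@d["hand_eye"])
for p,z in[((346,195),.144),((346,190),.144),((338,192),.144),((354,192),.144),((376,142),.108),((455,148),.108)]:print(p,ray(d,p,z,T).round(4))
def pr(q):
    x=d["K"]@(T[:3,:3]@q+T[:3,3]);return (x[:2]/x[2])
# overlay model of blue plug from top-camera estimate
im=d["image"][:,:,::-1].copy()
yaw=-.074
ex=np.array([np.cos(yaw),np.sin(yaw),0]);ey=np.array([-ex[1],ex[0],0])
O=np.array([.5640,-.3375,.078])
c=cv2.resize(im[130:220,310:410],None,fx=6,fy=6,interpolation=cv2.INTER_CUBIC)
for a in(-54,-40):
  for b in(-10,10):
    q=[tuple(int(v) for v in (pr(O+ex*a/1e3+ey*b/1e3+[0,0,h/1e3])-[310,130])*6) for h in(-14,66)]
    cv2.line(c,q[0],q[1],(0,255,255),1);cv2.circle(c,q[1],4,(0,255,0),1)
for t in np.linspace(0,6.28,40):
    q=O+ex*-.008+ey*.021*np.cos(t)+[0,0,.021*np.sin(t)];cv2.circle(c,tuple(int(v) for v in (pr(q)-[310,130])*6),2,(0,0,255),-1)
cv2.imwrite("pics/ov.png",c)
E
```

```text
(346, 195) [ 0.5163 -0.3329  0.144 ]
(346, 190) [ 0.5165 -0.3275  0.144 ]
(338, 192) [ 0.5081 -0.329   0.144 ]
(354, 192) [ 0.5247 -0.3303  0.144 ]
(376, 142) [ 0.5547 -0.2856  0.108 ]
(455, 148) [ 0.6422 -0.299   0.108 ]
```

View pics/ov.png

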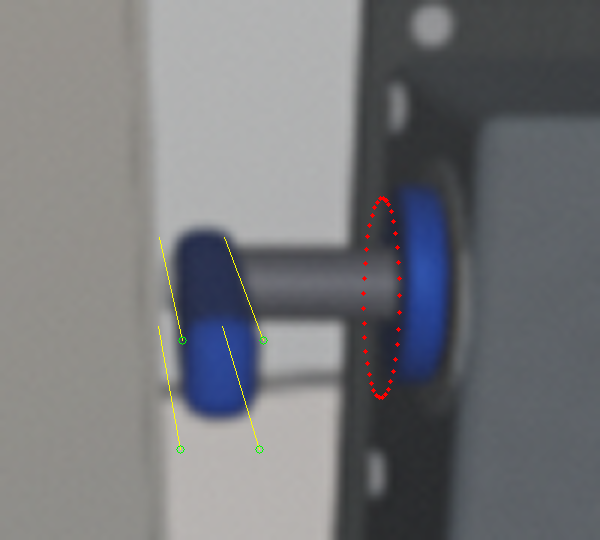

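The overlay puts the real lever top face centre at about (222,368) against (221,395) predicted. The lever is at x≈0.517, y≈-0.331, which agrees with the top view to within 4 mm.

```bash
python3 -c "
from h import *
delta([.517,-.332,.109],-4.2)"
```

```text
t 2.48 pos [ 0.4923 -0.3247  0.263 ] q [-0.3   0.26  1.01  1.57 -0.22  1.43  0.65]
shift [-0.0054  0.0257  0.154 ]
turn deg [-0.19  0.02 -0.15]
```

```bash
python3 -m handwheel '[{"x":-0.005,"y":0.026,"z":0.02,"wx":0,"wy":0,"wz":0},{"x":-0.005,"y":0.026,"z":0.05,"wx":0,"wy":0,"wz":0},{"x":-0.005,"y":0.026,"z":0.085,"wx":0,"wy":0,"wz":0},{"x":-0.005,"y":0.026,"z":0.105,"wx":0,"wy":0,"wz":0},{"x":-0.005,"y":0.026,"z":0.13,"wx":0,"wy":0,"wz":0},{"x":-0.005,"y":0.026,"z":0.154,"wx":0,"wy":0,"wz":0},{"x":-0.005,"y":0.026,"z":0.154,"wx":0,"wy":0,"wz":0},{"x":-0.005,"y":0.026,"z":0.154,"wx":0,"wy":0,"wz":0}]'
python3 - <<'E'
from h import *
from bench import ctrl
import cv2
delta([.517,-.332,.109],-4.2)
a=ctrl.get_image("wrist")["image"][130:330,220:460];b=ctrl.get_image("scene")["image"][130:250,260:420]
b=cv2.resize(b,None,fx=4,fy=4)[:,:,::-1]; a=cv2.resize(a,(600,500))[:,:,::-1]
cv2.imwrite("pics/g.png",cv2.resize(np.hstack([cv2.resize(a,(576,480)),b]),(800,315)))
E
```

```text
time: 3.15
position: [0.5189, -0.3289, 0.1108]
tool_rot: [-2.298, -2.14, -0.003]
ft_force: [0.0, -0.5, 0.6]
grip_width: 0.572
grip_force: 0.0
t 3.15 pos [ 0.5189 -0.3289  0.1108] q [-0.2   0.45  0.92  1.71 -0.39  1.18  0.75]
shift [-0.0032 -0.0017  0.0018]
turn deg [ 0.03 -0.15  0.1 ]
```

View pics/g.png

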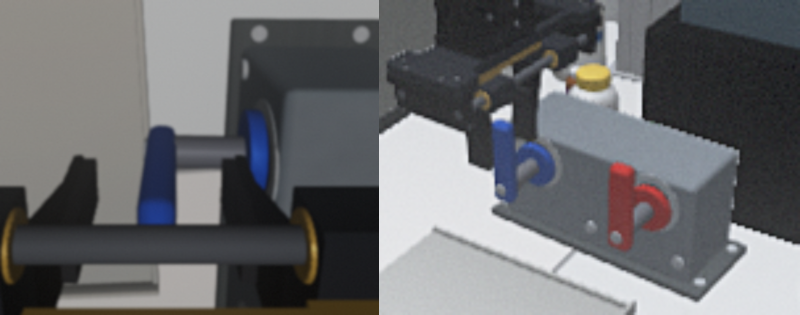

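The wrist view shows the lever centred between the open fingers along the closing line. I check its sideways offset from the top-face edge at about pixel (319.5,257).

```bash
python3 - <<'E'
from h import *
from scipy.spatial.transform import Rotation as Ro
from bench import ctrl
s,d=pickle.load(open("w1.pkl","rb"));s=ctrl.get_state()
W=np.eye(4);W[:3,:3]=Ro.from_rotvec(s["tool_rot"]).as_matrix();W[:3,3]=s["position"];T=np.linalg.inv(W@d["hand_eye"])
for p in[(319.5,254),(319.5,257),(319.5,260)]:print(ray(d,p,.144,T).round(4))
E
```

```text
[ 0.5194 -0.3203  0.144 ]
[ 0.5193 -0.3221  0.144 ]
[ 0.5191 -0.3239  0.144 ]
```

```bash
python3 -m handwheel '[{"x":-0.003,"y":0,"z":0.001,"wx":0,"wy":0,"wz":0},{"x":-0.003,"y":0,"z":0.001,"wx":0,"wy":0,"wz":0},{"x":-0.003,"y":0,"z":0.001,"wx":0,"wy":0,"wz":0},{"x":-0.003,"y":0,"z":0.001,"wx":0,"wy":0,"wz":0},{"x":-0.003,"y":0,"z":0.001,"wx":0,"wy":0,"wz":0},{"x":-0.003,"y":0,"z":0.001,"wx":0,"wy":0,"wz":0},{"x":-0.003,"y":0,"z":0.001,"wx":0,"wy":0,"wz":0}]' 0 30
python3 -c "
from h import *
delta([.517,-.332,.109],-4.2)"
```

```text
time: 3.83
position: [0.5183, -0.3347, 0.1094]
tool_rot: [2.302, 2.137, 0.0]
ft_force: [-0.5, 0.3, 4.5]
grip_width: 0.16
grip_force: 29.7
t 3.83 pos [ 0.5183 -0.3347  0.1094] q [-0.19  0.46  0.92  1.7  -0.39  1.18  0.76]
shift [ 0.0026 -0.0015  0.0004]
turn deg [ 0.02  0.01 -0.05]
```

```bash
python3 -m handwheel '[{"x":0.007,"y":0,"z":0.0005,"wx":0,"wy":0,"wz":0},{"x":0.0138,"y":0,"z":0.002,"wx":0,"wy":0,"wz":0},{"x":0.0203,"y":0,"z":0.0043,"wx":0,"wy":0,"wz":0},{"x":0.0265,"y":0,"z":0.0076,"wx":0,"wy":0,"wz":0}]'
python3 -m handwheel '[{"x":0.0056,"y":0,"z":0.0041,"wx":0,"wy":0,"wz":0},{"x":0.0107,"y":0,"z":0.0089,"wx":0,"wy":0,"wz":0},{"x":0.015,"y":0,"z":0.0144,"wx":0,"wy":0,"wz":0},{"x":0.0168,"y":0,"z":0.0174,"wx":0,"wy":0,"wz":0},{"x":0.0168,"y":0,"z":0.0174,"wx":0,"wy":0,"wz":0},{"x":0.0168,"y":0,"z":0.0174,"wx":0,"wy":0,"wz":0}]'
python3 - <<'E'
from h import *
from bench import ctrl
import cv2
delta([.517,-.332,.109],-4.2)
b=ctrl.get_image("scene")["image"][130:250,260:420]
cv2.imwrite("pics/g2.png",cv2.resize(b,None,fx=4,fy=4)[:,:,::-1])
E
```

```text
time: 4.17
position: [0.5189, -0.3157, 0.1056]
tool_rot: [2.301, 2.124, -0.008]
ft_force: [-9.4, -7.0, 22.3]
grip_width: 0.168
grip_force: 30.4
time: 4.67
position: [0.5214, -0.2925, 0.0872]
tool_rot: [2.303, 2.134, 0.003]
ft_force: [-4.4, 0.9, 10.9]
grip_width: 0.162
grip_force: 29.9
t 4.67 pos [ 0.5214 -0.2925  0.0872] q [-0.27  0.44  0.92  1.77 -0.38  1.12  0.7 ]
shift [-0.0397 -0.0014 -0.0218]
turn deg [ 0.15 -0.01 -0.15]
```

View pics/g2.png

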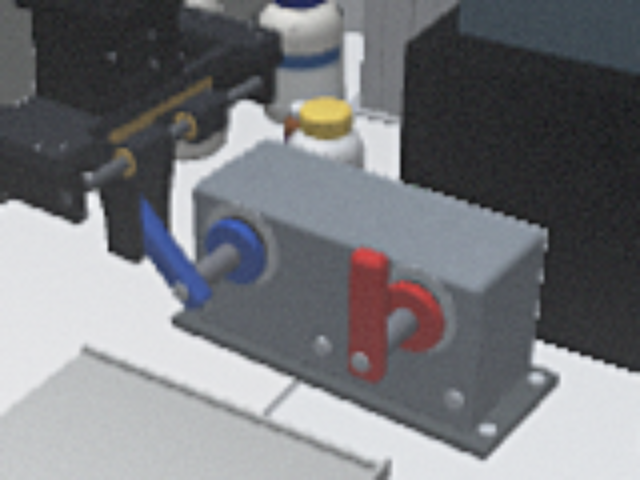

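The scene crop shows the blue lever turned about 55–60° towards +y and still in the fingers at (150,215). The red lever is upright.

```bash
python3 -m handwheel '[{"x":0,"y":-0.005,"z":0,"wx":0,"wy":0,"wz":0},{"x":0,"y":-0.011,"z":0,"wx":0,"wy":0,"wz":0},{"x":0,"y":-0.018,"z":0,"wx":0,"wy":0,"wz":0}]'
python3 -m handwheel '[{"x":0,"y":-0.01,"z":0,"wx":0,"wy":0,"wz":0},{"x":0,"y":-0.022,"z":0,"wx":0,"wy":0,"wz":0},{"x":0,"y":-0.036,"z":0,"wx":0,"wy":0,"wz":0},{"x":0,"y":-0.05,"z":0,"wx":0,"wy":0,"wz":0},{"x":0,"y":-0.06,"z":0,"wx":0,"wy":0,"wz":0},{"x":0,"y":-0.06,"z":0,"wx":0,"wy":0,"wz":0},{"x":0,"y":-0.06,"z":0,"wx":0,"wy":0,"wz":0}]'
python3 - <<'E'
from h import *
from bench import ctrl
import cv2
delta([.41,-.32,.087],-4.2)
b=ctrl.get_image("scene")["image"][150:290,220:420]
cv2.imwrite("pics/g3.png",cv2.resize(b,None,fx=4,fy=4)[:,:,::-1])
E
```

```text
time: 4.97
position: [0.5067, -0.2919, 0.0864]
tool_rot: [2.295, 2.132, 0.003]
ft_force: [2.4, -3.4, 3.4]
grip_width: 0.162
grip_force: 29.7
time: 5.55
position: [0.4432, -0.2846, 0.0839]
tool_rot: [-2.301, -2.137, -0.002]
ft_force: [0.0, 0.4, 0.1]
grip_width: 0.159
grip_force: 29.8
t 5.55 pos [ 0.4432 -0.2846  0.0839] q [-0.36  0.27  1.    1.95 -0.26  1.06  0.68]
shift [-0.0378 -0.0305 -0.0032]
turn deg [-0.02 -0.1  -0.04]
```

View pics/g3.png

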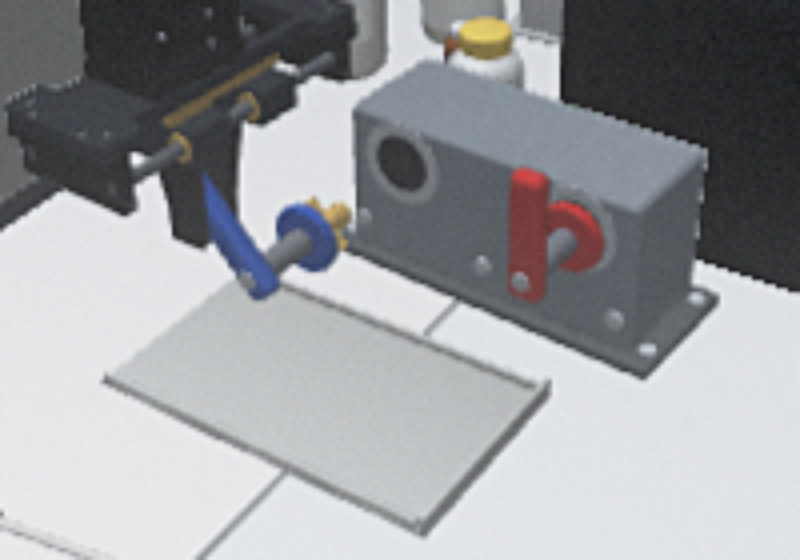

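The plug is out, with its lugs clear of the open port at (405,160). It hangs in the fingers over the rear left of the tray, and the red plug is untouched. Next I centre it over the tray and lower it.

```bash
python3 -m handwheel '[{"x":-0.012,"y":-0.014,"z":0,"wx":0,"wy":0,"wz":0},{"x":-0.024,"y":-0.028,"z":0.003,"wx":0,"wy":0,"wz":0},{"x":-0.034,"y":-0.038,"z":0.01,"wx":0,"wy":0,"wz":0},{"x":-0.034,"y":-0.038,"z":0.02,"wx":0,"wy":0,"wz":0},{"x":-0.034,"y":-0.038,"z":0.03,"wx":0,"wy":0,"wz":0},{"x":-0.034,"y":-0.038,"z":0.038,"wx":0,"wy":0,"wz":0},{"x":-0.034,"y":-0.038,"z":0.044,"wx":0,"wy":0,"wz":0},{"x":-0.034,"y":-0.038,"z":0.046,"wx":0,"wy":0,"wz":0},{"x":-0.034,"y":-0.038,"z":0.046,"wx":0,"wy":0,"wz":0}]'
python3 -m handwheel '[{"x":0,"y":0,"z":0.002,"wx":0,"wy":0,"wz":0},{"x":0,"y":0,"z":0.004,"wx":0,"wy":0,"wz":0},{"x":0,"y":0,"z":0.004,"wx":0,"wy":0,"wz":0}]'
```

```text
time: 6.35
position: [0.4035, -0.316, 0.0376]
tool_rot: [-2.3, -2.138, 0.001]
ft_force: [-0.3, -1.0, -1.3]
grip_width: 0.159
grip_force: 29.8
time: 6.6
position: [0.4034, -0.316, 0.0356]
tool_rot: [-2.3, -2.137, -0.003]
ft_force: [-6.1, 6.7, 18.0]
grip_width: 0.158
grip_force: 29.9
```

Contact with the tray floor at 18 N. I swivel the lever further down by following an arc, so that it drops less when I let go.

```bash
python3 -m handwheel '[{"x":0.001,"y":0,"z":0,"wx":0,"wy":0,"wz":0},{"x":0.003,"y":0,"z":0.003,"wx":0,"wy":0,"wz":0},{"x":0.005,"y":0,"z":0.007,"wx":0,"wy":0,"wz":0},{"x":0.007,"y":0,"z":0.011,"wx":0,"wy":0,"wz":0},{"x":0.008,"y":0,"z":0.014,"wx":0,"wy":0,"wz":0},{"x":0.008,"y":0,"z":0.014,"wx":0,"wy":0,"wz":0}]' 
python3 - <<'E'
from h import *
from bench import ctrl
import cv2
b=ctrl.get_image("scene")["image"][150:290,220:420]
cv2.imwrite("pics/g4.png",cv2.resize(b,None,fx=4,fy=4)[:,:,::-1])
E
```

```text
time: 7.1
position: [0.4041, -0.3053, 0.021]
tool_rot: [-2.296, -2.136, -0.006]
ft_force: [-6.0, 11.1, 17.1]
grip_width: 0.157
grip_force: 29.9
```

View pics/g4.png

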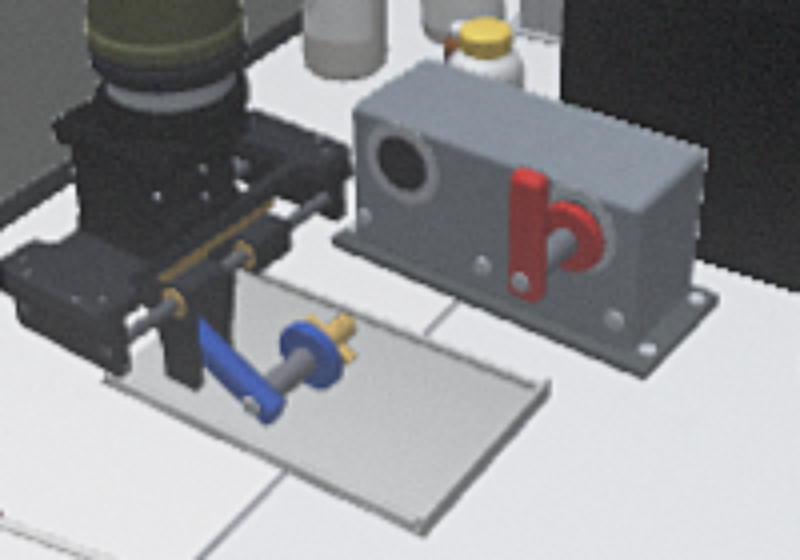

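```bash
python3 -m handwheel '[{"x":0,"y":0,"z":-0.001,"wx":0,"wy":0,"wz":0},{"x":0,"y":0,"z":-0.001,"wx":0,"wy":0,"wz":0},{"x":0,"y":0,"z":-0.001,"wx":0,"wy":0,"wz":0},{"x":0,"y":0,"z":-0.001,"wx":0,"wy":0,"wz":0},{"x":0,"y":0,"z":-0.001,"wx":0,"wy":0,"wz":0}]' 0.034 10
python3 -m handwheel '[{"x":0,"y":0,"z":-0.01,"wx":0,"wy":0,"wz":0},{"x":0,"y":0,"z":-0.03,"wx":0,"wy":0,"wz":0},{"x":0,"y":0,"z":-0.06,"wx":0,"wy":0,"wz":0},{"x":0,"y":0,"z":-0.1,"wx":0,"wy":0,"wz":0},{"x":0,"y":0,"z":-0.14,"wx":0,"wy":0,"wz":0},{"x":0,"y":0,"z":-0.18,"wx":0,"wy":0,"wz":0},{"x":0,"y":0,"z":-0.2,"wx":0,"wy":0,"wz":0},{"x":0,"y":0,"z":-0.2,"wx":0,"wy":0,"wz":0}]'
python3 - <<'E'
from bench import ctrl
import cv2
b=ctrl.get_image("scene")["image"][150:290,220:420]
cv2.imwrite("pics/g5.png",cv2.resize(b,None,fx=4,fy=4)[:,:,::-1])
E
```

```text
time: 7.57
position: [0.4039, -0.3089, 0.0212]
tool_rot: [2.302, 2.137, -0.0]
ft_force: [0.3, -0.6, 0.5]
grip_width: 0.374
grip_force: 0.0
time: 8.23
position: [0.4061, -0.3109, 0.2266]
tool_rot: [2.297, 2.132, 0.009]
ft_force: [0.6, -0.5, -0.4]
grip_width: 0.388
grip_force: 0.0
```

View pics/g5.png

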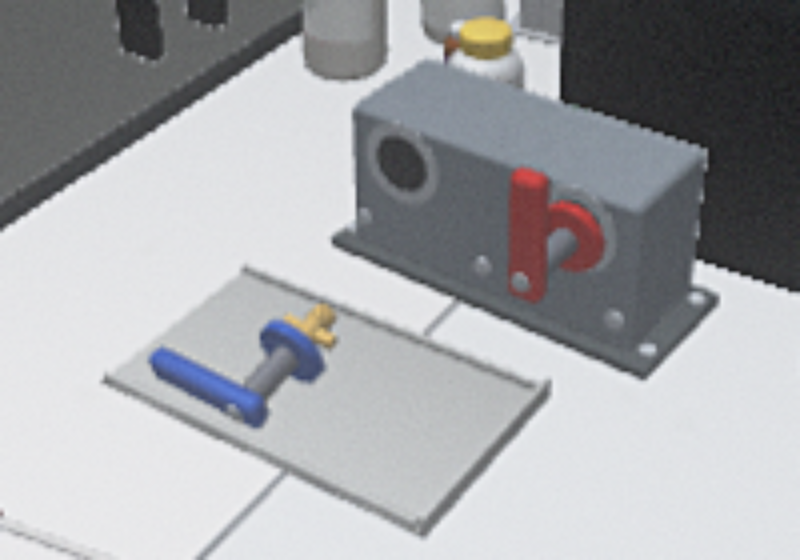

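The plug lies in the tray with its flange at (290,350), near mid-tray, and the fingers are clear. I let it settle briefly, then hand in.

```bash
python3 -m handwheel '[{"x":0,"y":0,"z":0,"wx":0,"wy":0,"wz":0},{"x":0,"y":0,"z":0,"wx":0,"wy":0,"wz":0},{"x":0,"y":0,"z":0,"wx":0,"wy":0,"wz":0},{"x":0,"y":0,"z":0,"wx":0,"wy":0,"wz":0},{"x":0,"y":0,"z":0,"wx":0,"wy":0,"wz":0},{"x":0,"y":0,"z":0,"wx":0,"wy":0,"wz":0}]' && python3 -c "
from bench import ctrl
print(ctrl.close_job())"
```

```text
time: 8.78
position: [0.4035, -0.3086, 0.2207]
tool_rot: [-2.302, -2.137, 0.002]
ft_force: [-0.7, 0.3, -0.5]
grip_width: 0.389
grip_force: 0.0
the job is handed in; nothing more can be done
None
```

I unscrewed the blue plug, drew it straight out and let it go in the drip plate; the red plug was not touched. The job was handed in at about 8.8 s, but the hand-in returned no verdict.

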